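# Start up the fittings conveyor

## Task

Start the fittings conveyor from its button boxes with the closed fingertips, in this order: push down the orange end of the black rocker so that it flips right over, push the blue button fully in (it stays in), then press the green button all the way down and let it come back up. Only press: do not lift, shove or tip the boxes. Never press the red stop button, and leave the pipe fittings and other things standing around where they are.

Things in the scene. Friction and masses are not known exactly. Their poses are not given: they have to be found in the camera images.
- rocker_box: Loose radio button box, 0.8 kg on rubber feet, grey body 110 x 76 x 50 mm high, standing on the table. Origin: centre of its underside; z up; x along its long side. It must stay where it stands. It carries the rocker on top, whose orange end is towards the box's +x.
- rocker_orange (a point): The point to press: top face of the rocker's orange end, 26 mm from its pivot, moving with it; about 74 mm above the table at the start (end raised), 64 mm when flipped. The rocker is a flat paddle 76 mm long (along the box's x), 36 wide, 10 thick, half black, half orange, pivoted at its middle 64 mm above the table. 1 to 4 N moves it; it stays where it is left.
- rocker (a joint): Angle of the rocker: 0 = off (orange end fully raised, it slopes 0.2 rad), 0.4 rad = on (orange end fully down). Grows as the orange end goes down.
- blue_box: Loose radio button box, 0.8 kg on rubber feet, grey body 76 x 76 x 50 mm high, standing on the table. Origin: centre of its underside; z up; x along one side. It must stay where it stands. It carries the blue button.
- blue_top (a point): Centre of the flat top of the round blue button (36 mm across), in the middle of its box, about 76 mm above the table at the start, moving with the button. It goes straight down 10 mm in a black collar 52 mm across whose rim is 62 mm above the table. About 2.5 N moves it and it stays where it is left.
- blue (a joint): How far the blue button is pushed in: 0 = out, 0.010 m = fully in. It has no spring.
- green_box: Loose radio button box, 0.8 kg on rubber feet, grey body 76 x 76 x 50 mm high, standing on the table. Origin: centre of its underside; z up; x along one side. It must stay where it stands. It carries the green button.
- green_top (a point): Centre of the flat top of the round green button (36 mm across), in the middle of its box, about 74 mm above the table when up, moving with the button. It goes straight down 8 mm in a black collar 52 mm across whose rim is 62 mm above the table; sprung: 1.5 N starts it, 5 N takes it fully down, and it springs back up when released.
- green (a joint): How far the green button is pressed: 0 = up, 0.008 m = fully down.
- stop_box: Loose radio button box, 0.8 kg on rubber feet, yellow body 76 x 76 x 50 mm high, standing on the table. Origin: centre of its underside; z up; x along one side. It must stay where it stands. It carries the red stop button, which must not be pressed.
- stop_top (a point): Centre of the top of the red mushroom stop button (46 mm across), in the middle of the yellow box, 83 mm above the table. Leave it alone.
- stop (a joint): How far the red stop button is pressed: 0 = up, 0.006 m = fully down.
- coupling: Bystander: cream-white pipe coupling standing upright, a tube 48 mm across and 55 mm high. Origin: centre of its underside.
- tee: Bystander: cream-white pipe tee lying flat, run 80 mm long (its x), branch 45 mm long towards +y, 42 mm across. Origin: on the table, below where the axes cross.
- elbow: Bystander: cream-white pipe elbow lying flat, legs 55 mm long towards +x and +y, 42 mm across. Origin: on the table, below where the axes cross.
- glue_pot: Bystander: orange jar with a black cap, 60 mm across, 70 mm high. Origin: centre of its underside.
- water: Bystander: clear bottle with a blue cap, 64 mm across, 200 mm high. Origin: centre of its underside.
- carton: Bystander: small cardboard box 90 x 100 x 70 mm high. Origin: centre of its underside.
- mallet: Bystander: hammer lying on the table at the robot's left, along its own x. Origin: on its underside, near its middle.
Mind the look-alikes: they are no part of the job. Leave any purple look-alike of the blue_box alone.

How it is judged:
By the outcome, as a careful person would: the job done as asked, in the order asked, and still so for the second after the job is handed in, with the robot touching nothing.
It also fails if it takes over 43 s, if anything falls off the work surface, if the arm or the gripper's body presses on something with over 40 N, if the wrist force passes 120 N, or if a joint passes its speed limit or range.

## Robot

A 7-joint arm with a two-finger parallel gripper is mounted at the origin on the work surface. World frame = base frame: x ahead of the robot, y to its left, z up, the work surface at z = 0. Lengths are in m, angles in rad, forces in N, time in s.
With the tool pointing down it reaches from about 0.425 to 0.875 m from the base axis. Payload 4.7 kg.
Tool frame: the origin (TCP) lies between the finger pads; the fingertips stand 11 mm ahead of it and the grasp point (between the pads) lies 8 mm behind it; z points along the fingers, y is the line along which they close (so a half turn about z gives the same grasp; the last joint's range is limited). The gripper opens to 87 mm and grips with 3 to 60 N. Pads are 19 mm wide; open, the fingers measure 117 mm over their backs; the gripper's body (75 mm by 190 mm) begins 51 mm behind the grasp point.
Start: joints at [-1.264, 0.321, -0.07, 1.45, 0.023, 1.371, -0.057], TCP at [0.188, 0.622, 0.234] pointing down, gripper open.
Joint ranges: [-2.86, 2.86], [-0.3, 2.09], [-1.38, 1.24], [0.06, 2.45], [-1.56, 4.7], [0.09, 2.05], [-2.69, 2.69]. Speed limits (rad/s): [2.57, 2.57, 3.14, 3.14, 3.14, 3.14, 3.14].

## Interface

Orientations are given as a rotation vector (axis times angle).
In Python, from bench import ctrl gives the robot as it stands. The module is installed in compiled form; this text tells all that it offers.
- The arm moves only by the shell command python3 -m inch 'ROWS' [FORCE]. ROWS is JSON, a list of rows, each an object with "slide": the shift along the tool's x, y, z scaled (see below), a list of three; "angular": the turn, a rotation vector about the tool's x, y, z scaled (see below), a list of three; "claw": the opening, from -1 (shut) to 1 (fully open). In form: [{"slide": [tx, ty, tz], "angular": [rx, ry, rz], "claw": claw}, ...]. A call has 1 to 10 rows; each row is the pose to reach, as a shift and turn from the pose commanded when the call began, along the tool's axes at that moment; what a row does not reach only later rows make up. The controller multiplies each number of a shift by 0.25 m and each number of a turn by 30 degrees. A row lasts 1/10 s, in which the tool goes at most 50 mm and 8.59 degrees, less where a joint would pass 70% of its speed; a pose out of reach is approached as far as the arm can. A call with a number of a shift or a turn outside -1 to 1 is refused whole. A call with a gripper value outside its range is refused whole. The fingers move at their own pace and stop on an object; FORCE is the grip in N (left out, the last holds). Time passes only in rows, so rows that repeat a pose let the fingers close. It gives the time, the measured TCP pose, the force, the opening and the grip force at its end, in the units of the state.
- ctrl.get_state(): the state, without advancing time (a new reading comes with each control period).
- ctrl.get_image(name): name is "scene" or "top"; returns a dict with "color" (400x640x3 uint8, red, green, blue), "depth" (400x640 float32, m along the optical axis (not along the pixel's ray), 0 where there is no reading), "camera_matrix" (3x3 intrinsics, pixels), "dist_coeffs" ([k1, k2, p1, p2, k3] as OpenCV has them; the pictures are not rectified), "extrinsics" (4x4, takes a point from camera to world coordinates). Camera axes: x right, y up, looking along -z (the intrinsics and any distortion apply to the point x, -y, -z); pixel columns grow to the right and rows downward; lengths in m; the calibration is good to about 2 mm. A picture is of the moment at which its call begins.
- ctrl.close_job(): hands the job in; it is judged then, once.
Trained networks look in the newest picture that a camera, given by its name, has taken for a name from the list of things; names that differ only in an ending like _2 or _b are one class to them, and where a whole thing is asked for, a point or a joint stands for the part that bears it (a point fixed in the world has none). Each returns a list of dicts, best first, with "confidence" (0 to 1); they miss things now and then, are a little off and sometimes report something else, mostly with a low value. They report only what shows in the picture. A call takes as long as a camera call. They do not tell look-alikes from the thing itself.
- ctrl.find_in(query, camera): "bbox" ([centre column, centre row, width, height] in pixels, round what is visible of it).
- ctrl.outline_of(query, camera): "mask" (400x640 bool, what is visible of it) and "bbox" ([centre column, centre row, width, height] in pixels, round what is visible of it).
The state is a dict: "time": time; "joint_positions": joint angles; "qd": joint speeds; "joint_torque": joint torques, N m; "position": TCP position; "tool_rot": TCP orientation; "ft_force": force on the tool from outside, world axes, zero at the start; "torque": the same for the moment, N m; "grip_width": opening from 0.0 (shut) to 1.0 (fully open); "grip_force": force on a finger pad.
Only numpy, scipy, OpenCV 4.12 (cv2) and the standard library are available. Lean on these libraries where they do the work, as an engineer would, in place of code of your own. Each camera call takes 0.05 s, during which the arm holds its last target. There are 200 camera calls.

## Working session

There is one attempt and no reset: what is moved stays moved. The work goes in short steps, Python scripts to look and compute and a shell command to move; the robot and the scene stay as the last step left them, time stands still between calls to the robot, and variables do not carry over. Pictures are saved under pics/ and viewed, at most 10 in all, crops included, and the job is handed in when it is done.

```bash
mkdir -p pics
cat > h.py <<'E'
import numpy as np, cv2
from bench import ctrl
def cloud(im):
    d=im["depth"]; h,w=d.shape
    u,v=np.meshgrid(np.arange(w),np.arange(h))
    p=cv2.undistortPoints(np.stack([u,v],-1).reshape(-1,1,2).astype(np.float64),im["camera_matrix"],np.array(im["dist_coeffs"])).reshape(h,w,2)
    c=np.stack([p[...,0]*d,-p[...,1]*d,-d],-1)
    E=np.array(im["extrinsics"]); P=c@E[:3,:3].T+E[:3,3]; P[d<=0]=np.nan
    return P
E
python3 - <<'E'
from h import *
for n in ("top","scene"):
    im=ctrl.get_image(n); cv2.imwrite(f"pics/{n}1.png",im["color"][...,::-1]); np.save(f"{n}P.npy",cloud(im)); np.save(f"{n}C.npy",im["color"])
s=ctrl.get_state(); print({k:np.round(v,3) for k,v in s.items()})
E
```

```text
{'time': np.float64(0.1), 'joint_positions': array([-1.264,  0.322, -0.07 ,  1.452,  0.023,  1.371, -0.057]), 'qd': array([ 0.   , -0.002, -0.   , -0.003, -0.001,  0.001,  0.001]), 'joint_torque': array([-0.0000e+00, -4.9257e+01, -4.0600e-01, -3.1340e+01, -6.4000e-02,
        4.0000e-02,  0.0000e+00]), 'position': array([0.188, 0.622, 0.233]), 'tool_rot': array([-4.580e-01, -3.108e+00,  3.000e-03]), 'ft_force': array([ 0.04 , -0.222, -0.287]), 'torque': array([ 0.012,  0.033, -0.013]), 'grip_force': np.float64(0.0), 'grip_width': np.float64(1.0)}
```

View pics/top1.png

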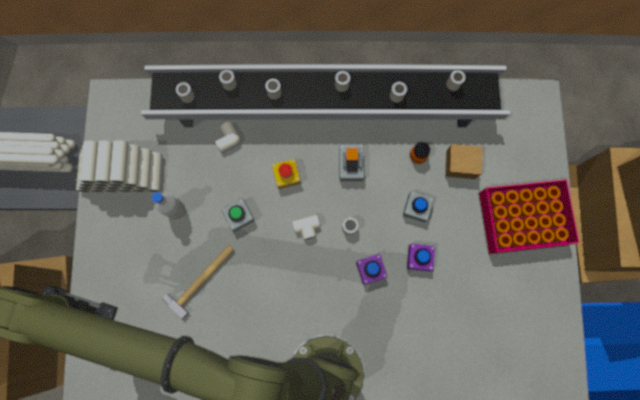

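View pics/scene1.png

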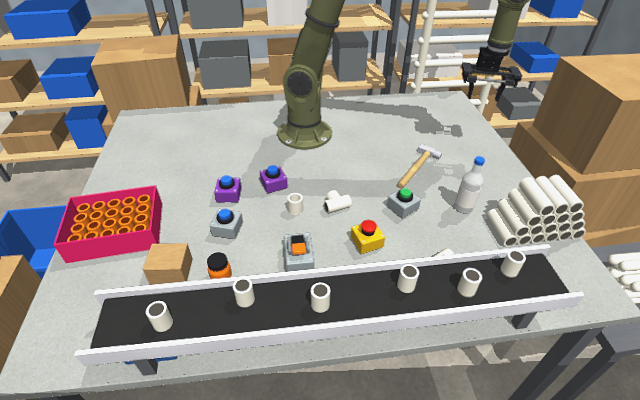

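The top view shows the rocker at (351,160), the grey-bodied blue box at (420,206), green at (237,213) and stop at (286,172). The two purple look-alikes are at (373,269) and (422,256). Next I'll measure positions from both cameras.

Run:
```python
from h import *
R={"top":{"blue":(420,205,14),"green":(237,213,14),"orange":(351,155,14),"red":(286,172,14)},"scene":{"blue":(226,217,16),"green":(405,197,16),"orange":(298,247,16),"red":(368,228,16)}}
hue={"blue":(95,130),"green":(40,90),"orange":(5,20),"red":(0,6)}
for n in R:
    P=np.load(n+"P.npy"); H=cv2.cvtColor(np.load(n+"C.npy"),cv2.COLOR_RGB2HSV)
    for k,(u,v,r) in R[n].items():
        m=np.zeros(H.shape[:2],bool); m[v-r:v+r,u-r:u+r]=1
        mm=m&(H[...,0]>=hue[k][0])&(H[...,0]<=hue[k][1])&(H[...,1]>130)&(H[...,2]>60)
        q=P[mm]; q=q[(q[:,2]>.05)&(q[:,2]<.1)]
        t=q[q[:,2]>np.percentile(q[:,2],70)-.006]
        print(n,k,len(q),len(t),"mid",np.round((t.min(0)+t.max(0))/2,4),"med",np.round(np.median(t,0),4),"ext",np.round(np.ptp(t,0),3))
        if n=="top":
            M=np.zeros(H.shape[:2],bool); M[v-25:v+25,u-25:u+25]=1
            b=P[M]; b=b[(b[:,2]>.038)&(b[:,2]<.09)]
            r_=cv2.minAreaRect((b[:,:2]*1000).astype(np.float32)); print("   box",np.round(r_[0],1),np.round(r_[1],1),round(r_[2],1))
P=np.load("topP.npy")
q=P[75:120,150:500].reshape(-1,3);print("conveyor minx,maxz",np.nanmin(q[q[:,2]>.05][:,0]),np.nanpercentile(q[:,2],99))
```

```text
top blue 136 103 mid [ 0.5037 -0.2858  0.0773] med [ 0.5045 -0.2867  0.0755] ext [0.034 0.034 0.014]
   box [ 504.1 -288.3] [74.2 77.7] 70.6
top green 112 94 mid [0.4794 0.2729 0.0768] med [0.479  0.2714 0.0739] ext [0.035 0.034 0.015]
   box [479.  272.6] [77.8 76.4] 27.9
top orange 140 106 mid [ 0.6633 -0.0821  0.0758] med [ 0.6663 -0.0822  0.0741] ext [0.039 0.031 0.013]
   box [645.7 -82.3] [ 73.3 112.4] 89.4
top red 121 98 mid [0.6102 0.1241 0.0833] med [0.6102 0.1239 0.0824] ext [0.039 0.037 0.012]
   box [610.2 123.4] [79.  75.6] 14.9
scene blue 115 94 mid [ 0.5092 -0.2882  0.0742] med [ 0.5126 -0.2888  0.0741] ext [0.037 0.033 0.01 ]
scene green 89 72 mid [0.4838 0.2705 0.073 ] med [0.486  0.2698 0.0733] ext [0.033 0.032 0.01 ]
scene orange 149 133 mid [ 0.6688 -0.0818  0.0732] med [ 0.673  -0.0823  0.0728] ext [0.039 0.035 0.009]
scene red 151 123 mid [0.6164 0.1226 0.0814] med [0.6179 0.1211 0.081 ] ext [0.04  0.041 0.011]
conveyor minx,maxz 0.7756875003731174 0.16846499787466787
```

```bash
cat > go.py <<'E'
import sys; from h import *
from scipy.spatial.transform import Rotation as R
s=ctrl.get_state(); t=np.array(eval(sys.argv[1])); r=R.from_rotvec(s["tool_rot"])
print("t",s["time"],"pos",np.round(s["position"],4),"F",np.round(s["ft_force"],2),"w",s["grip_width"],"slide",np.round(r.inv().apply(t-s["position"])/.25,3),"axes",np.round(r.as_matrix(),3).tolist())
E
R='{"slide":[-0.89,-0.71,0],"angular":[0,0,0],"claw":-1}'; 
python3 -m inch '[{"slide":[-0.89,-0.71,0],"angular":[0,0,0],"claw":-1},{"slide":[-0.89,-0.71,0],"angular":[0,0,0],"claw":-1},{"slide":[-0.89,-0.71,0],"angular":[0,0,0],"claw":-1},{"slide":[-0.89,-0.71,0],"angular":[0,0,0],"claw":-1},{"slide":[-0.89,-0.71,0],"angular":[0,0,0],"claw":-1},{"slide":[-0.89,-0.71,0],"angular":[0,0,0],"claw":-1},{"slide":[-0.89,-0.71,0],"angular":[0,0,0],"claw":-1}]' 10
python3 go.py '[0.672,-0.082,0.2]'
```

```text
time: 0.8
position: [0.3537, 0.3826, 0.2336]
tool_rot: [0.473, 3.104, -0.003]
ft_force: [0.1, 0.4, -0.1]
grip_width: 0.447
grip_force: 0.0
t 0.8 pos [0.3537 0.3826 0.2336] F [ 0.07  0.42 -0.12] w 0.4467235466584908 slide [-1.769 -1.395  0.14 ] axes [[-0.955, 0.298, 0.001], [0.298, 0.955, -0.002], [-0.002, -0.001, -1.0]]
```

```bash
python3 -m inch '[{"slide":[-0.9,-0.7,0],"angular":[0,0,0],"claw":-1},{"slide":[-0.9,-0.7,0],"angular":[0,0,0],"claw":-1},{"slide":[-0.9,-0.7,0],"angular":[0,0,0],"claw":-1},{"slide":[-0.9,-0.7,0],"angular":[0,0,0],"claw":-1},{"slide":[-0.9,-0.7,0],"angular":[0,0,0],"claw":-1},{"slide":[-0.9,-0.7,0],"angular":[0,0,0],"claw":-1},{"slide":[-0.9,-0.7,0],"angular":[0,0,0],"claw":-1},{"slide":[-0.9,-0.7,0],"angular":[0,0,0],"claw":-1}]' >/dev/null
python3 go.py '[0.672,-0.082,0.12]'
```

```text
t 1.6 pos [0.5143 0.1557 0.2331] F [-0.63  0.91 -0.71] w 0.003030619727849983 slide [-0.88  -0.727  0.452] axes [[-0.957, 0.29, -0.001], [0.29, 0.957, 0.0], [0.001, -0.0, -1.0]]
```

```bash
python3 -m inch '[{"slide":[-0.88,-0.73,0],"angular":[0,0,0],"claw":-1},{"slide":[-0.88,-0.73,0],"angular":[0,0,0],"claw":-1},{"slide":[-0.88,-0.73,0],"angular":[0,0,0],"claw":-1},{"slide":[-0.88,-0.73,0],"angular":[0,0,0],"claw":-1},{"slide":[-0.88,-0.73,0],"angular":[0,0,0],"claw":-1},{"slide":[-0.88,-0.73,0],"angular":[0,0,0],"claw":-1},{"slide":[-0.88,-0.73,0.4],"angular":[0,0,0],"claw":-1},{"slide":[-0.88,-0.73,0.4],"angular":[0,0,0],"claw":-1},{"slide":[-0.88,-0.73,0.4],"angular":[0,0,0],"claw":-1},{"slide":[-0.88,-0.73,0.4],"angular":[0,0,0],"claw":-1}]' >/dev/null
python3 go.py '[0.672,-0.082,0.087]'
python3 - <<'E'
from h import *
im=ctrl.get_image("scene"); cv2.imwrite("pics/s2.png",cv2.resize(im["color"][150:310,180:440,::-1],None,fx=3,fy=3))
E
```

```text
t 2.6 pos [ 0.6721 -0.08    0.1333] F [-0.27 -0.23  1.3 ] w 0.008086158965543612 slide [-0.002 -0.008  0.185] axes [[-0.958, 0.286, -0.002], [0.286, 0.958, 0.001], [0.002, 0.0, -1.0]]
```

View pics/s2.png

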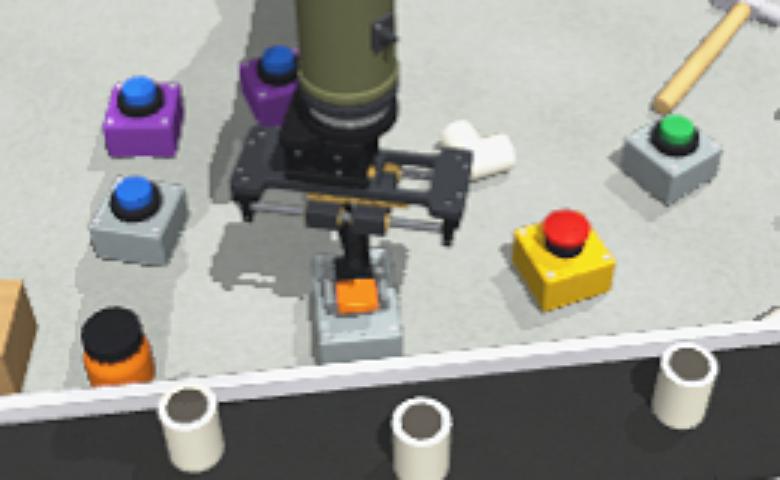

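The closed fingertips sit above the orange end, at about crop pixel (355,275), clear of everything else. I'll descend in small steps.

```bash
python3 -m inch '[{"slide":[0,-0.008,0.1],"angular":[0,0,0],"claw":-1},{"slide":[0,-0.008,0.15],"angular":[0,0,0],"claw":-1},{"slide":[0,-0.008,0.17],"angular":[0,0,0],"claw":-1},{"slide":[0,-0.008,0.18],"angular":[0,0,0],"claw":-1},{"slide":[0,-0.008,0.19],"angular":[0,0,0],"claw":-1},{"slide":[0,-0.008,0.2],"angular":[0,0,0],"claw":-1},{"slide":[0,-0.008,0.21],"angular":[0,0,0],"claw":-1},{"slide":[0,-0.008,0.21],"angular":[0,0,0],"claw":-1}]' >/dev/null
python3 go.py '[0.672,-0.082,0.077]'
```

```text
t 3.45 pos [ 0.6721 -0.0845  0.0812] F [0.35 0.69 0.8 ] w 0.004921485164425347 slide [0.003 0.009 0.017] axes [[-0.957, 0.289, 0.001], [0.289, 0.957, -0.0], [-0.001, 0.0, -1.0]]
```

```bash
python3 -m inch '[{"slide":[0,0,0.006],"angular":[0,0,0],"claw":-1},{"slide":[0,0,0.012],"angular":[0,0,0],"claw":-1},{"slide":[0,0,0.014],"angular":[0,0,0],"claw":-1},{"slide":[0,0,0.014],"angular":[0,0,0],"claw":-1}]' >/dev/null
python3 go.py '[0.672,-0.082,0.076]'
python3 -m inch '[{"slide":[0,0,0.006],"angular":[0,0,0],"claw":-1},{"slide":[0,0,0.006],"angular":[0,0,0],"claw":-1}]' >/dev/null
python3 go.py '[0.672,-0.082,0.075]'
```

```text
t 3.85 pos [ 0.6724 -0.0845  0.078 ] F [3.2  0.89 1.92] w 0.0033671733231746006 slide [0.005 0.009 0.008] axes [[-0.957, 0.288, 0.002], [0.288, 0.957, -0.0], [-0.002, 0.0, -1.0]]
t 4.05 pos [ 0.6726 -0.0845  0.0771] F [1.79 0.78 5.61] w 0.006351434969197456 slide [0.005 0.009 0.008] axes [[-0.957, 0.289, 0.002], [0.289, 0.957, 0.0], [-0.002, 0.001, -1.0]]
```

```bash
python3 -m inch '[{"slide":[0,0,0.006],"angular":[0,0,0],"claw":-1},{"slide":[0,0,0.006],"angular":[0,0,0],"claw":-1}]' >/dev/null
python3 go.py '[0.672,-0.082,0.075]'
python3 -m inch '[{"slide":[0,0,0.004],"angular":[0,0,0],"claw":-1},{"slide":[0,0,0.004],"angular":[0,0,0],"claw":-1}]' >/dev/null
python3 go.py '[0.672,-0.082,0.075]'
```

```text
t 4.25 pos [ 0.6727 -0.0845  0.0769] F [-1.04  0.14 10.61] w 0.00507350437259859 slide [0.006 0.009 0.007] axes [[-0.957, 0.289, 0.002], [0.289, 0.957, 0.0], [-0.002, 0.001, -1.0]]
t 4.45 pos [ 0.6728 -0.0846  0.0767] F [-1.86  0.93 17.04] w 0.006884421438431413 slide [0.006 0.009 0.007] axes [[-0.957, 0.289, 0.003], [0.289, 0.957, 0.001], [-0.002, 0.001, -1.0]]
```

The rocker has hit its stop: force climbs with no further motion. I'll lift, move off toward blue, and check it.

```bash
python3 -m inch '[{"slide":[0,0,-0.05],"angular":[0,0,0],"claw":-1},{"slide":[0,0,-0.25],"angular":[0,0,0],"claw":-1},{"slide":[0,0,-0.4],"angular":[0,0,0],"claw":-1},{"slide":[0,0,-0.4],"angular":[0,0,0],"claw":-1},{"slide":[0.2,-0.4,-0.4],"angular":[0,0,0],"claw":-1},{"slide":[0.4,-0.9,-0.4],"angular":[0,0,0],"claw":-1},{"slide":[0.4,-0.97,-0.4],"angular":[0,0,0],"claw":-1},{"slide":[0.4,-0.97,-0.4],"angular":[0,0,0],"claw":-1},{"slide":[0.4,-0.97,-0.4],"angular":[0,0,0],"claw":-1},{"slide":[0.4,-0.97,-0.4],"angular":[0,0,0],"claw":-1}]' >/dev/null
python3 go.py '[0.506,-0.287,0.092]'
python3 - <<'E'
from h import *
im=ctrl.get_image("scene"); cv2.imwrite("pics/s3.png",cv2.resize(im["color"][150:310,180:440,::-1],None,fx=3,fy=3))
im=ctrl.get_image("top");P=cloud(im)
q=P[138:185,335:368].reshape(-1,3); q=q[(abs(q[:,1]+.082)<.013)&(q[:,2]>.055)]
for lo in np.arange(.605,.69,.01):
    k=q[(q[:,0]>lo)&(q[:,0]<lo+.01)]; print(round(lo+.005,3),len(k),np.round(np.median(k[:,2]),4))
E
```

```text
t 5.45 pos [ 0.4997 -0.2937  0.1728] F [-0.13  0.18  0.09] w 0.007123593010239435 slide [-0.017  0.034  0.323] axes [[-0.955, 0.298, -0.004], [0.298, 0.955, -0.001], [0.004, -0.002, -1.0]]
0.61 26 0.0727
0.62 27 0.0762
0.63 24 0.073
0.64 30 0.0697
0.65 27 0.0677
0.66 23 0.067
0.67 21 0.0661
0.68 21 0.0636
0.69 1 0.0579
```

View pics/s3.png

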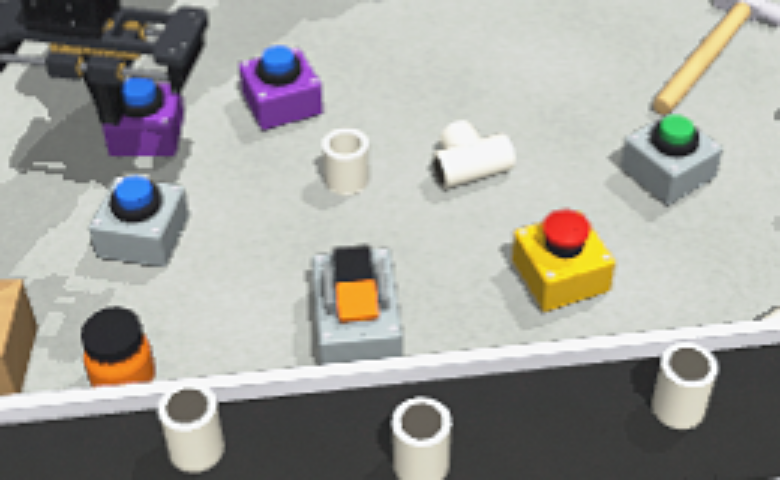

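The rocker (crop 355,285) is flipped, with the orange end low and a slope of about -0.2, and its box hasn't moved. Blue is next.

```bash
python3 -m inch '[{"slide":[-0.02,0.034,0.1],"angular":[0,0,0],"claw":-1},{"slide":[-0.02,0.034,0.2],"angular":[0,0,0],"claw":-1},{"slide":[-0.02,0.034,0.28],"angular":[0,0,0],"claw":-1},{"slide":[-0.02,0.034,0.28],"angular":[0,0,0],"claw":-1},{"slide":[-0.02,0.034,0.28],"angular":[0,0,0],"claw":-1}]' >/dev/null
python3 go.py '[0.506,-0.287,0.079]'
```

```text
t 6.05 pos [ 0.514  -0.2793  0.1031] F [ 0.5  -0.18  1.19] w 0.0013800659561639082 slide [ 0.022 -0.039  0.097] axes [[-0.958, 0.286, -0.001], [0.286, 0.958, 0.001], [0.002, 0.0, -1.0]]
```

```bash
python3 -m inch '[{"slide":[0.022,-0.037,0],"angular":[0,0,0],"claw":-1},{"slide":[0.022,-0.037,0.02],"angular":[0,0,0],"claw":-1},{"slide":[0.022,-0.037,0.04],"angular":[0,0,0],"claw":-1},{"slide":[0.022,-0.037,0.05],"angular":[0,0,0],"claw":-1},{"slide":[0.022,-0.037,0.05],"angular":[0,0,0],"claw":-1}]' >/dev/null
python3 go.py '[0.506,-0.287,0.079]'
```

```text
t 6.55 pos [ 0.5051 -0.288   0.0906] F [-0.53  0.27 -0.  ] w 0.010046875295262974 slide [-0.002  0.005  0.046] axes [[-0.957, 0.289, -0.001], [0.289, 0.957, 0.001], [0.001, 0.0, -1.0]]
```

```bash
python3 -m inch '[{"slide":[0,0,0.01],"angular":[0,0,0],"claw":-1},{"slide":[0,0,0.02],"angular":[0,0,0],"claw":-1},{"slide":[0,0,0.03],"angular":[0,0,0],"claw":-1},{"slide":[0,0,0.04],"angular":[0,0,0],"claw":-1},{"slide":[0,0,0.048],"angular":[0,0,0],"claw":-1},{"slide":[0,0,0.048],"angular":[0,0,0],"claw":-1}]' >/dev/null
python3 go.py '[0.506,-0.287,0.077]'
python3 -m inch '[{"slide":[0,0,0.006],"angular":[0,0,0],"claw":-1},{"slide":[0,0,0.008],"angular":[0,0,0],"claw":-1},{"slide":[0,0,0.008],"angular":[0,0,0],"claw":-1}]' >/dev/null
python3 go.py '[0.506,-0.287,0.077]'
```

```text
t 7.15 pos [ 0.5054 -0.2883  0.0788] F [-0.87 -0.01  0.28] w 0.0044577363560546835 slide [-0.001  0.006  0.007] axes [[-0.957, 0.289, 0.0], [0.289, 0.957, -0.0], [-0.0, -0.0, -1.0]]
t 7.45 pos [ 0.5054 -0.2883  0.0775] F [-0.15  0.52  4.78] w 0.007927962181997834 slide [-0.001  0.006  0.002] axes [[-0.957, 0.289, 0.0], [0.289, 0.957, 0.0], [-0.0, 0.0, -1.0]]
```

```bash
python3 -m inch '[{"slide":[0,0,0.006],"angular":[0,0,0],"claw":-1},{"slide":[0,0,0.006],"angular":[0,0,0],"claw":-1}]' >/dev/null
python3 go.py '[0.506,-0.287,0.077]'
python3 -m inch '[{"slide":[0,0,0.004],"angular":[0,0,0],"claw":-1},{"slide":[0,0,0.004],"angular":[0,0,0],"claw":-1}]' >/dev/null
python3 go.py '[0.506,-0.287,0.077]'
```

```text
t 7.65 pos [ 0.5055 -0.2884  0.0773] F [-3.9   3.24 13.43] w 0.0060637839800030124 slide [-0.     0.006  0.001] axes [[-0.957, 0.289, 0.001], [0.289, 0.957, 0.001], [-0.0, 0.001, -1.0]]
t 7.85 pos [ 0.5055 -0.2885  0.0773] F [-6.31  4.88 20.22] w 0.006721628157962152 slide [-0.     0.006  0.001] axes [[-0.957, 0.289, 0.001], [0.289, 0.957, 0.001], [-0.0, 0.002, -1.0]]
```

Blue has bottomed. I'll lift and travel to green.

```bash
python3 -m inch '[{"slide":[0,0,-0.05],"angular":[0,0,0],"claw":-1},{"slide":[0,0,-0.2],"angular":[0,0,0],"claw":-1},{"slide":[0,0,-0.4],"angular":[0,0,0],"claw":-1},{"slide":[0,0,-0.5],"angular":[0,0,0],"claw":-1},{"slide":[0,0,-0.5],"angular":[0,0,0],"claw":-1},{"slide":[0.25,0.7,-0.5],"angular":[0,0,0],"claw":-1},{"slide":[0.25,0.7,-0.5],"angular":[0,0,0],"claw":-1},{"slide":[0.25,0.7,-0.5],"angular":[0,0,0],"claw":-1},{"slide":[0.25,0.7,-0.5],"angular":[0,0,0],"claw":-1},{"slide":[0.25,0.7,-0.5],"angular":[0,0,0],"claw":-1}]' >/dev/null
python3 -m inch '[{"slide":[0.25,0.7,0],"angular":[0,0,0],"claw":-1},{"slide":[0.25,0.7,0],"angular":[0,0,0],"claw":-1},{"slide":[0.25,0.7,0],"angular":[0,0,0],"claw":-1},{"slide":[0.25,0.7,0],"angular":[0,0,0],"claw":-1},{"slide":[0.25,0.7,0],"angular":[0,0,0],"claw":-1},{"slide":[0.25,0.7,0],"angular":[0,0,0],"claw":-1}]' >/dev/null
python3 go.py '[0.481,0.272,0.2]'
python3 - <<'E'
from h import *
im=ctrl.get_image("top");P=cloud(im); P0=np.load("topP.npy")
for p in (P0,P):
  q=p[200:211,415:426].reshape(-1,3); print("blue top z",np.round(np.nanmedian(q[:,2]),4), np.round(np.nanmedian(p[190:225,400:440].reshape(-1,3),0),4))
cv2.imwrite("pics/t4.png",im["color"][...,::-1])
E
```

```text
t 9.45 pos [0.4863 0.0824 0.1985] F [-0.18 -0.27 -0.48] w 0.0042326500180226555 slide [ 0.238  0.72  -0.007] axes [[-0.958, 0.287, -0.001], [0.287, 0.958, -0.002], [0.001, -0.002, -1.0]]
blue top z 0.0745 [ 0.5019 -0.2902  0.0064]
blue top z 0.0654 [ 0.5025 -0.2907  0.006 ]
```

View pics/t4.png

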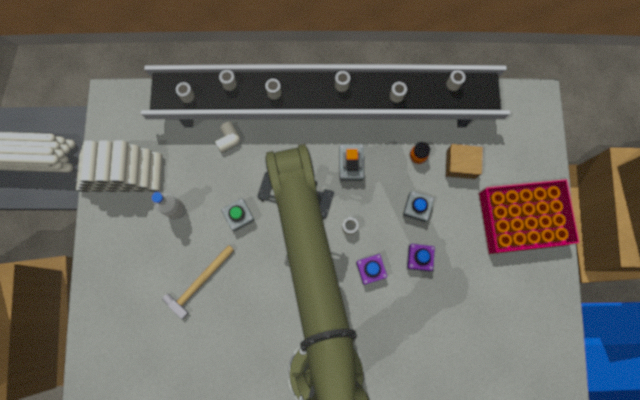

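Blue is in (top about 65 mm, at pixel 420,205), and the boxes are unmoved. The arm is now over the middle of the table, so I'll continue to green at (237,213).

```bash
python3 -m inch '[{"slide":[0.24,0.72,0],"angular":[0,0,0],"claw":-1},{"slide":[0.24,0.72,0],"angular":[0,0,0],"claw":-1},{"slide":[0.24,0.72,0],"angular":[0,0,0],"claw":-1},{"slide":[0.24,0.72,0],"angular":[0,0,0],"claw":-1},{"slide":[0.24,0.72,0.1],"angular":[0,0,0],"claw":-1},{"slide":[0.24,0.72,0.25],"angular":[0,0,0],"claw":-1},{"slide":[0.24,0.72,0.36],"angular":[0,0,0],"claw":-1},{"slide":[0.24,0.72,0.36],"angular":[0,0,0],"claw":-1},{"slide":[0.24,0.72,0.36],"angular":[0,0,0],"claw":-1},{"slide":[0.24,0.72,0.36],"angular":[0,0,0],"claw":-1}]' >/dev/null
python3 go.py '[0.481,0.272,0.089]'
```

```text
t 10.5 pos [0.4829 0.2723 0.1115] F [0.14 0.72 0.2 ] w 0.005725943590964869 slide [ 0.007 -0.003  0.09 ] axes [[-0.957, 0.29, 0.003], [0.29, 0.957, 0.002], [-0.002, 0.002, -1.0]]
```

```bash
python3 -m inch '[{"slide":[0.007,-0.003,0.04],"angular":[0,0,0],"claw":-1},{"slide":[0.007,-0.003,0.08],"angular":[0,0,0],"claw":-1},{"slide":[0.007,-0.003,0.1],"angular":[0,0,0],"claw":-1},{"slide":[0.007,-0.003,0.11],"angular":[0,0,0],"claw":-1},{"slide":[0.007,-0.003,0.12],"angular":[0,0,0],"claw":-1},{"slide":[0.007,-0.003,0.13],"angular":[0,0,0],"claw":-1},{"slide":[0.007,-0.003,0.14],"angular":[0,0,0],"claw":-1},{"slide":[0.007,-0.003,0.14],"angular":[0,0,0],"claw":-1}]' >/dev/null
python3 go.py '[0.481,0.272,0.077]'
python3 -m inch '[{"slide":[0,0,0.006],"angular":[0,0,0],"claw":-1},{"slide":[0,0,0.006],"angular":[0,0,0],"claw":-1}]' >/dev/null
python3 go.py '[0.481,0.272,0.077]'
```

```text
t 11.3 pos [0.479  0.2722 0.0772] F [-7.57 -4.38 18.43] w 0.004061795810179754 slide [-0.008  0.001  0.001] axes [[-0.957, 0.289, -0.001], [0.289, 0.957, 0.0], [0.001, -0.0, -1.0]]
t 11.5 pos [0.4791 0.2723 0.077 ] F [-10.57  -6.72  27.41] w 0.007368204968704288 slide [-0.007  0.001  0.   ] axes [[-0.957, 0.289, -0.001], [0.289, 0.957, 0.0], [0.001, 0.0, -1.0]]
```

Green is fully down at 27 N with no further motion. Now I'll lift straight up and look.

```bash
python3 -m inch '[{"slide":[0,0,-0.02],"angular":[0,0,0],"claw":-1},{"slide":[0,0,-0.08],"angular":[0,0,0],"claw":-1},{"slide":[0,0,-0.25],"angular":[0,0,0],"claw":-1},{"slide":[0,0,-0.4],"angular":[0,0,0],"claw":-1},{"slide":[0,0,-0.6],"angular":[0,0,0],"claw":-1},{"slide":[0,0,-0.6],"angular":[0,0,0],"claw":-1},{"slide":[0,0,-0.6],"angular":[0,0,0],"claw":-1},{"slide":[0,0,-0.6],"angular":[0,0,0],"claw":-1}]' >/dev/null
python3 go.py '[0.481,0.272,0.2]'
python3 - <<'E'
from h import *
im=ctrl.get_image("scene");P=cloud(im);P0=np.load("sceneP.npy");C0=np.load("sceneC.npy")
H0=cv2.cvtColor(C0,cv2.COLOR_RGB2HSV);H=cv2.cvtColor(im["color"],cv2.COLOR_RGB2HSV)
for n,u,v,lo,hi in (("green",405,197,40,90),("blue",226,217,95,130),("red",368,228,0,6)):
  for p,h in ((P0,H0),(P,H)):
    m=np.zeros(h.shape[:2],bool);m[v-16:v+16,u-16:u+16]=1
    m&=(h[...,0]>=lo)&(h[...,0]<=hi)&(h[...,1]>130)&(h[...,2]>60)
    print(n,m.sum(),np.round(np.nanmedian(p[m],0),4),np.round(np.nanpercentile(p[m][:,2],80),4))
cv2.imwrite("pics/s5.png",cv2.resize(im["color"][150:310,180:460,::-1],None,fx=2.8,fy=2.8))
E
```

```text
t 12.3 pos [0.4788 0.272  0.222 ] F [-0.13  0.41 -0.74] w 0.005326186136450194 slide [-0.009  0.003  0.088] axes [[-0.957, 0.289, -0.001], [0.289, 0.957, -0.001], [0.001, -0.001, -1.0]]
green 89 [0.4879 0.2698 0.0723] 0.0748
green 87 [0.4889 0.2698 0.0728] 0.0748
blue 116 [ 0.5143 -0.2892  0.0734] 0.0748
blue 94 [ 0.509  -0.2905  0.0652] 0.0666
red 154 [0.621  0.1209 0.08  ] 0.0825
red 154 [0.6206 0.1207 0.0799] 0.0824
```

View pics/s5.png

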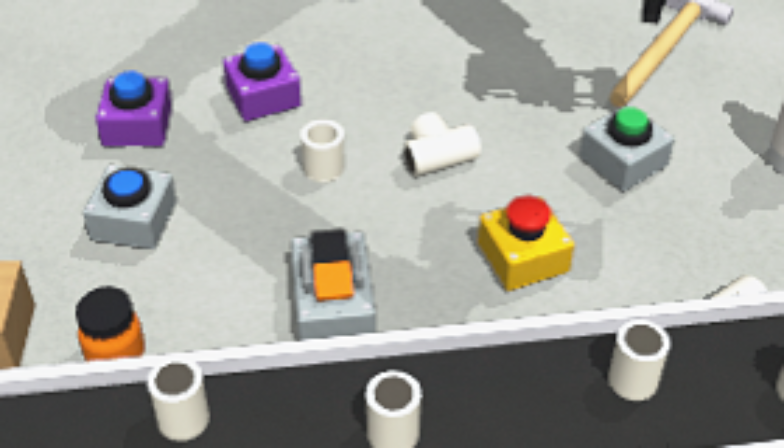

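The picture shows the rocker flipped (332,265), blue in (127,187), green back up (631,125), red untouched (529,215) and the boxes unmoved. I'll hand in.

```bash
python3 -c "
from bench import ctrl
print(ctrl.close_job())"
```

```text
the job is handed in; nothing more can be done
None
```

The job is done and handed in at about 12 s: I flipped the rocker, pushed blue fully in, then pressed green and it came back up, in that order; red was not pressed, and nothing appears to have moved in the final pictures.

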